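Fetch the wax cakes from the bench carousel

TASK

Pull the black lock knob of the bench carousel out to its detent, turn the carousel by its pegs to bring each bay with a round cake of wax to the open front, and lay every wax cake in the wooden tray. Then turn the carousel until the piece of chalk, which stays on it, faces squarely front, and push the lock knob fully home again. Leave the jar and the card box where they stand.

Things in the scene. Friction and masses are not known exactly. Their poses are not given: they have to be found in the camera images.
- axis_top (a point): Point on the carousel's vertical axis at the height of the disc's top (54 mm above the bench). The carousel: a round disc 240 mm in diameter with a rim lip 8 mm high, four bays marked by cork circles 90 deg apart, centres 80 mm from the axis, on a fixed plywood base 250 x 250 mm. This point's axes are the base's: -x is the front, towards the robot.
- front_spot (a point): Fixed point on the disc's top, 80 mm in front (-x of the base) of the axis: the centre of whichever bay faces front. Only this bay is open from above. Axes as the base's.
- cover_edge (a point): Middle of the front edge of a fixed clear flat cover over the rest of the carousel, 31 mm in front of the axis; the cover runs from here to the back, 250 mm wide. Its underside is 40 mm, its top 48 mm above the disc (two pillar caps and the spindle cap 53 mm).
- turntable (a joint): Angle of the carousel, rad, anticlockwise seen from above, without end stops, near 0 at the start. It stays where it is left (about 1.2 N at a peg turns it). With the lock knob home a pin in one of four slots under the disc blocks it but for about 4 deg of play. The pin goes in only when a bay faces front within about 4 deg (angle near a multiple of pi/2).
- peg0 (a point): Top grip of one of four upright round pegs on the turntable, 12 mm in diameter, which stand from the disc's top to 36 mm above it, 106 mm from the axis, half-way (45 deg) between neighbouring bays. The point lies on the peg's axis, 6 mm below its top. The pegs pass under the cover; the turntable is turned by them.
- peg1 (a point): Top grip of one of four upright round pegs on the turntable, 12 mm in diameter, which stand from the disc's top to 36 mm above it, 106 mm from the axis, half-way (45 deg) between neighbouring bays. The point lies on the peg's axis, 6 mm below its top. The pegs pass under the cover; the turntable is turned by them.
- peg2 (a point): Top grip of one of four upright round pegs on the turntable, 12 mm in diameter, which stand from the disc's top to 36 mm above it, 106 mm from the axis, half-way (45 deg) between neighbouring bays. The point lies on the peg's axis, 6 mm below its top. The pegs pass under the cover; the turntable is turned by them.
- peg3 (a point): Top grip of one of four upright round pegs on the turntable, 12 mm in diameter, which stand from the disc's top to 36 mm above it, 106 mm from the axis, half-way (45 deg) between neighbouring bays. The point lies on the peg's axis, 6 mm below its top. The pegs pass under the cover; the turntable is turned by them.
- lock_knob (a joint): How far the lock knob is pulled out, m: 0 fully home (locked), 0.022 out in its detent (released). It snaps into both end positions, over a hump at about 0.011; pull or push about 6 N.
- knob_grip (a point): Centre of the black round lock knob on the base's -y side: 30 mm in diameter, 22 mm long, axis level along base y, 37 mm above the bench. It is pulled out along the base's -y and can be pinched from above across base x.
- wax_a_center (a point): Centre (half-way up) of a round cake of brown beeswax, 62 mm in diameter, 22 mm thick, 60 g, lying flat in a bay of the turntable. Two or three such cakes are there.
- wax_b_center (a point): Centre (half-way up) of a round cake of brown beeswax, 62 mm in diameter, 22 mm thick, 60 g, lying flat in a bay of the turntable. Two or three such cakes are there.
- wax_c_center (a point): Centre (half-way up) of a round cake of brown beeswax, 62 mm in diameter, 22 mm thick, 60 g, lying flat in a bay of the turntable. Two or three such cakes are there.
- wax_a: Beeswax cake: the body of the point of this name, origin at the centre of its underside.
- wax_b: Beeswax cake: the body of the point of this name, origin at the centre of its underside.
- wax_c: Beeswax cake: the body of the point of this name, origin at the centre of its underside.
- chalk_cake_center (a point): Centre (half-way up) of the flat square-ish piece of white tailor's chalk, 40 x 45 x 9 mm, lying in a bay of the turntable. It stays on the turntable.
- tray_in (a point): Centre of the inner floor of the fixed open wooden tray, outside 240 (x) x 125 (y) x 22 mm high, walls and floor 5 mm thick: inside 230 x 115 mm, floor 5 mm above the bench. Its x axis runs along the tray's length.
- jar_center (a point): Centre of a bystander jar, 64 mm in diameter, 100 mm high, standing on the bench. Leave it alone.
- box_center (a point): Centre of a bystander closed card box, 73 x 113 x 39 mm, on the bench. Leave it alone.
Things that resemble listed ones, but are neither listed nor needed, are in the scene too. What is shaped like the wax_a but green or red is not meant.

How it is judged:
On the way, in this order (a step that is already met when the one before it is completed fails the run):
1. the lock knob is pulled out to its detent (value of joint lock_knob above 0.018 m), for 0.2 s.
2. every wax cake lies in the tray (x of wax_a_center in the frame of tray_in between -0.115 and 0.115 m and y of wax_a_center in the frame of tray_in between -0.06 and 0.06 m and height (world z) of each of wax_a_center, wax_b_center, wax_c_center below 0.04 m and linear speed of each of wax_a, wax_b, wax_c below 0.03 m/s and x of wax_b_center in the frame of tray_in between -0.115 and 0.115 m and y of wax_b_center in the frame of tray_in between -0.06 and 0.06 m and x of wax_c_center in the frame of tray_in between -0.115 and 0.115 m and y of wax_c_center in the frame of tray_in between -0.06 and 0.06 m), for 0.2 s.
At the end, for the whole second after the job is handed in: Every wax cake rests in the tray (centre inside its walls and less than 40 mm above the bench), the chalk lies on the carousel with its centre within 30 mm of the centre of the front bay's place, and the lock knob is home (within 4 mm) (all of step 2 and value of joint lock_knob below 0.004 m and horizontal distance between chalk_cake_center and front_spot below 0.03 m and height (world z) of chalk_cake_center between 0.053 and 0.066 m); the robot touches nothing.
It fails at once if the jar or the card box is shifted by more than 30 mm (distance of any of jar_center, box_center from where it was at the start of the episode above 0.03 m).
Of wax_a, wax_b, wax_c only 2 to 3 are there at a start; the rules pass over those that are not, and their reading is None.
At some moment in a run one of wax_a, wax_b, wax_c may be knocked a few centimetres aside while the robot is not near it.
Once in a run the grip may slacken for a moment while it holds something.
It also fails if it takes over 210 s, if anything falls off the work surface, if the arm or the gripper's body presses on something with over 40 N, if the wrist force passes 120 N, or if a joint passes its speed limit or range.

ROBOT

A 7-joint arm with a two-finger parallel gripper is mounted at the origin on the work surface; the furniture and walls round the work are solid. World frame = base frame: x ahead of the robot, y to its left, z up, the work surface at z = 0. Lengths are in m, angles in rad, forces in N, time in s.
With the tool pointing down it reaches from about 0.425 to 0.875 m from the base axis. Payload 4.7 kg.
Tool frame: the origin (TCP) lies at the very end of the fingers, on their centre line; the grasp point (between the pads) lies 19 mm behind it (r.grip_depth is the distance from the TCP to the grasp point, in m); z points along the fingers, x is the direction in which the jaws open and shut, and the axes are right-handed (so a half turn about z gives the same grasp; the last joint's range is limited). The gripper opens to 85 mm and grips with 20 to 120 N. Pads are 22 mm wide; open, the fingers measure 114 mm over their backs; the gripper's body (76 mm by 85 mm) begins 54 mm behind the grasp point. The pads swing forward as they close: fully open they stand 13 mm farther back than shut.
Start: joints at [1.321, 0.321, -0.07, 1.45, 0.023, 1.371, -0.057], TCP at [0.169, -0.628, 0.197] pointing down, gripper open.
Joint ranges: [-2.86, 2.86], [-0.3, 2.09], [-1.38, 1.24], [0.06, 2.45], [-1.56, 4.7], [0.09, 2.05], [-2.69, 2.69]. Speed limits (rad/s): [2.57, 2.57, 3.14, 3.14, 3.14, 3.14, 3.14].

INTERFACE

Orientations are given as a unit quaternion [x, y, z, w].
In Python, from station import r gives the robot as it stands.
- The arm moves only by the shell command python3 -m inch 'ROWS' [FORCE]. ROWS is JSON, a list of rows, each a list of 3 entries, a list of its own where there are three numbers: the shift along the tool's x, y, z in m, then the turn about the tool's z in degrees, then the finger opening in m, from 0 to 0.0854. A call has 1 to 10 rows; each row is the pose to reach, as a shift and turn from the pose commanded when the call began, along the tool's axes at that moment; what a row does not reach only later rows make up. A row lasts 1/10 s, in which the tool goes at most 50 mm and 8.59 degrees, less where a joint would pass 70% of its speed; a pose out of reach is approached as far as the arm can. A call with a gripper value outside its range is refused whole. The fingers move at their own pace and stop on an object; FORCE is the grip in N (left out, the last holds). Time passes only in rows, so rows that repeat a pose let the fingers close. It gives the time, the measured TCP pose, the force and the opening at its end, in the units of the state.
- r.observe(): the state, without advancing time (a new reading comes with each control period).
- r.grab_frame(name): name is "scene" or "top" or "wrist"; returns (picture, depth): 420x560x3 uint8, blue, green, red; 420x560 float32, m along the optical axis (not along the pixel's ray), 0 where there is no reading.
- r.camera_params(name): a dict with "intrinsics" (3x3 intrinsics, pixels), "dist_coeffs" ([k1, k2, p1, p2, k3] as OpenCV has them; the pictures are not rectified), "cam_to_world" (4x4, takes a point from camera to world coordinates). Camera axes: x right, y up, looking along -z (the intrinsics and any distortion apply to the point x, -y, -z); pixel columns grow to the right and rows downward; lengths in m; the calibration is good to about 2 mm. A picture is of the moment at which its call begins: read the wrist's pose just before it. camera_params takes no time and is no camera call; for the wrist camera it gives the pose at the moment of the call.
- r.close_job(): hands the job in, once; it reports no verdict.
The state is a dict: "t": time; "qpos": joint angles; "joint_vel": joint speeds; "joint_efforts": joint torques, N m; "position": TCP position; "orientation": TCP orientation; "ft_force": force on the tool from outside, world axes, zero at the start; "torque": the same for the moment, N m; "grip_width": finger opening in m.
Only numpy, scipy, OpenCV 4.12 (cv2) and the standard library are available. Lean on these libraries where they do the work, as an engineer would, in place of code of your own. Each camera call takes 0.05 s, during which the arm holds its last target. There are 200 camera calls.

## Working session

There is one attempt and no reset: what is moved stays moved. The work goes in short steps, Python scripts to look and compute and a shell command to move; the robot and the scene stay as the last step left them, time stands still between calls to the robot, and variables do not carry over. Pictures are saved under pics/ and viewed, about 12 in all and at most 16, crops included, and the job is handed in when it is done.

```bash
ls; mkdir -p pics
cat > h.py <<'E'
import numpy as np, cv2
from station import r
def ray(name,uv,P=None):
    P=P or r.camera_params(name)
    K=np.array(P["intrinsics"],float);D=np.array(P["dist_coeffs"],float);T=np.array(P["cam_to_world"],float)
    n=cv2.undistortPoints(np.array(uv,float).reshape(-1,1,2),K,D).reshape(-1,2)
    d=np.c_[n[:,0],-n[:,1],-np.ones(len(n))]@T[:3,:3].T
    return T[:3,3],d
def plane(name,uv,z,P=None):
    o,d=ray(name,uv,P); return o+d*((z-o[2])/d[:,2])[:,None]
def proj(name,p,P=None):
    P=P or r.camera_params(name)
    T=np.linalg.inv(np.array(P["cam_to_world"],float));q=np.array(p,float).reshape(-1,3)@T[:3,:3].T+T[:3,3]
    q=q*[1,-1,-1]
    return cv2.projectPoints(q,np.zeros(3),np.zeros(3),np.array(P["intrinsics"],float),np.array(P["dist_coeffs"],float))[0].reshape(-1,2)
def snap(name,f):
    P=r.camera_params(name); im,d=r.grab_frame(name); cv2.imwrite(f"pics/{f}.png",im); np.save(f"pics/{f}.npy",d); return im,d,P
E
python3 - <<'E'
from h import *
o=r.observe();print(o)
for n in("scene","top"):
    im,d,P=snap(n,n+"0");print(n,P)
E
```

```text
pics
{'t': 0.0, 'qpos': array([ 1.32108232,  0.32181607, -0.07006334,  1.45166161,  0.02259397,
        1.37076433, -0.05689047]), 'joint_vel': array([-0.00038657, -0.0002507 ,  0.00074439, -0.00041711,  0.00125372,
       -0.00144863, -0.00039146]), 'joint_efforts': array([-1.77456513e-04, -4.93576562e+01, -3.82602252e-01, -3.14329612e+01,
        1.29801000e-02,  1.14633152e-02,  5.16446917e-06]), 'position': array([ 0.16928383, -0.6269642 ,  0.19573459]), 'orientation': array([ 7.93971369e-01, -6.07954437e-01, -7.67975201e-04, -5.27026173e-04]), 'ft_force': array([ 0.05465069, -0.39919428,  0.46056692]), 'torque': array([ 0.04337479,  0.00275513, -0.03210592]), 'grip_width': 0.08553224073534166}
scene {'intrinsics': array([[545.19522332,   0.        , 283.50394731],
       [  0.        , 545.19522332, 211.51363634],
       [  0.        ,   0.        ,   1.        ]]), 'dist_coeffs': array([-0.11930006,  0.        ,  0.        ,  0.        ,  0.        ]), 'cam_to_world': array([[-5.72347446e-01,  4.19430200e-01, -7.04625225e-01,
        -7.00354352e-01],
       [-8.20011219e-01, -2.92797483e-01,  4.91783728e-01,
         9.69573040e-01],
       [-4.35452494e-05,  8.59271751e-01,  5.11519361e-01,
         9.66034704e-01],
       [ 0.00000000e+00,  0.00000000e+00,  0.00000000e+00,
         1.00000000e+00]])}
top {'intrinsics': array([[435.60329922,   0.        , 278.86817191],
       [  0.        , 435.60329922, 210.00567754],
       [  0.        ,   0.        ,   1.        ]]), 'dist_coeffs': array([0.03050859, 0.        , 0.        , 0.        , 0.        ]), 'cam_to_world': array([[ 0.01118289,  0.99482261, -0.1010095 ,  0.40636991],
       [-0.9999034 ,  0.01029148, -0.0093418 ,  0.1323326 ],
       [-0.0082539 ,  0.10110421,  0.9948416 ,  1.23628095],
       [ 0.        ,  0.        ,  0.        ,  1.        ]])}
```

View pics/top0.png

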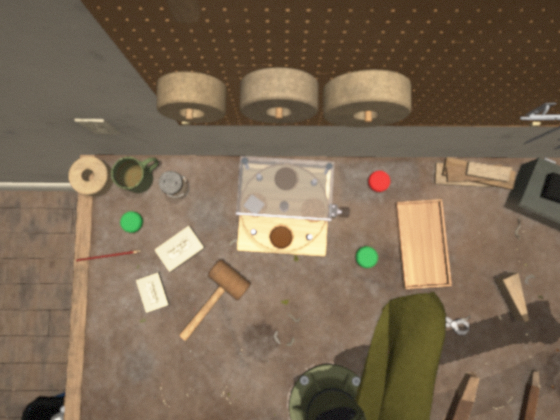

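View pics/scene0.png

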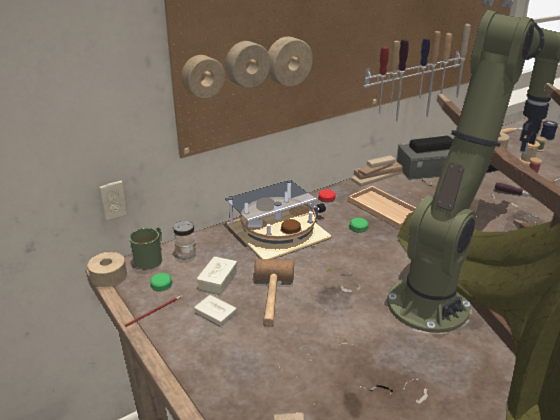

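Top view: carousel at about (285,208), knob (338,211), front wax (281,237), a dark disc at the back (285,178), chalk (254,204), tray (424,243). Red and green lookalike cakes are on the bench at (379,181), (367,257) and (131,222). I'll enlarge the carousel.

Run:
```python
from h import *
im=cv2.imread("pics/top0.png");c=cv2.resize(im[145:300,215:465],None,fx=3.2,fy=3.2,interpolation=cv2.INTER_CUBIC);cv2.imwrite("pics/crop0.png",c)
d=np.load("pics/top0.npy")
print("base corners?",plane("top",[(237,252),(327,255),(334,160),(243,158)],0.03).round(3))
print("tray",plane("top",[(397,202),(440,200),(450,286),(404,290)],0.022).round(3))
print("wax",plane("top",[(281,237),(285,178),(338,211)],0.076).round(3), "knob",plane("top",[(338,211)],0.052).round(3))
```

```text
base corners? [[ 0.411  0.258  0.03 ]
 [ 0.406  0.01   0.03 ]
 [ 0.672 -0.01   0.03 ]
 [ 0.675  0.246  0.03 ]]
tray [[ 0.556 -0.186  0.022]
 [ 0.562 -0.305  0.022]
 [ 0.326 -0.326  0.022]
 [ 0.313 -0.201  0.022]]
wax [[ 0.452  0.137  0.076]
 [ 0.611  0.128  0.076]
 [ 0.523 -0.015  0.076]] knob [[ 0.526 -0.018  0.052]]
```

View pics/crop0.png

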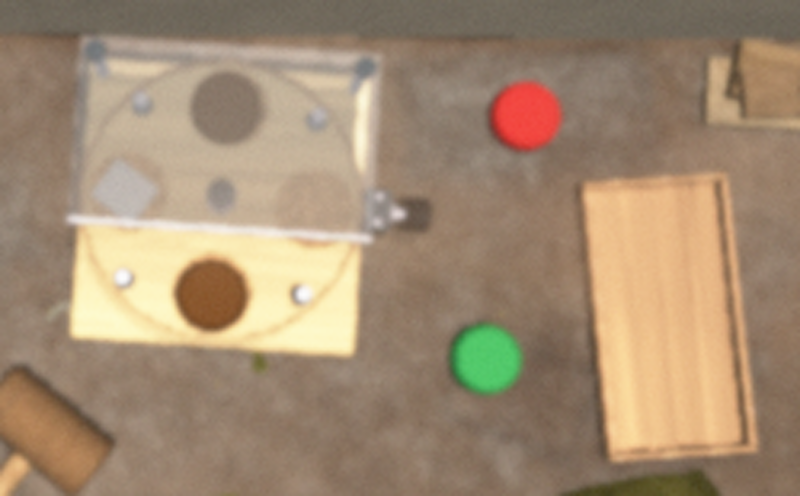

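The crop shows brown wax at front (281,237) and back (286,178), chalk on the left (254,204), and the right bay as an empty cork circle (313,209). So there are two wax cakes. The red cake at (379,181) and green ones are lookalikes, and not on the carousel. Next I compute the geometry.

```bash
cat >> h.py <<'E'
def go(x,y,z,yaw):
    "print tool-frame shift and turn (deg) to reach world target; yaw = world direction of tool x"
    o=r.observe();q=o["orientation"];from scipy.spatial.transform import Rotation as R
    M=R.from_quat(q).as_matrix();s=M.T@(np.array([x,y,z])-o["position"])
    cy=np.degrees(np.arctan2(M[1,0],M[0,0]));t=-((yaw-cy+180)%360-180)
    print("shift",s.round(4),"turn",round(t,2),"now yaw",round(cy,2),"t",o["t"])
E
python3 - <<'E'
from h import *
c=lambda *p:[(215+(a+.5)/3.2-.5,145+(b+.5)/3.2-.5) for a,b in p]
f=lambda n,z,*p:print(n,plane("top",c(*p),z).round(4).tolist())
f("cover edge",.102,(68,219),(372,240));f("cover back",.102,(82,38),(380,55))
f("front pegs",.090,(123,278),(303,294));f("back pegs",.090,(142,102),(317,118))
f("waxF",.076,(212,294));f("waxB",.076,(227,107));f("chalk",.063,(125,188));f("spindle cap",.107,(221,193))
f("knob near/far end",.052,(395,213),(430,215));f("grey",.05,(380,210))
im=cv2.imread("pics/top0.png");d=np.load("pics/top0.npy");P=r.camera_params("top")
for uv in [(281,237),(338,211),(346,212),(334,211),(349,212),(333,222),(253,232),(424,245),(318,250)]:
    o,dd=ray("top",[uv]);T=np.array(P["cam_to_world"]);k=d[uv[1],uv[0]];print(uv,im[uv[1],uv[0]],(o+dd[0]*k).round(3))
print(im[205:217,328:352].mean(2).astype(int))
go(.526,-.03,.2,-2)
E
```

```text
cover edge [[0.5123, 0.2553, 0.102], [0.4976, 0.007, 0.102]]
cover back [[0.6629, 0.2469, 0.102], [0.6509, 0.0003, 0.102]]
front pegs [[0.4651, 0.2103, 0.09], [0.4536, 0.0623, 0.09]]
back pegs [[0.6119, 0.197, 0.09], [0.5998, 0.0512, 0.09]]
waxF [[0.4533, 0.137, 0.076]]
waxB [[0.6109, 0.1261, 0.076]]
chalk [[0.5428, 0.2118, 0.063]]
spindle cap [[0.5344, 0.1304, 0.107]]
knob near/far end [[0.525, -0.0181, 0.052], [0.5236, -0.0479, 0.052]]
grey [[0.5276, -0.0056, 0.05]]
(281, 237) [ 45  88 137] [0.452 0.137 0.073]
(338, 211) [202 204 217] [ 0.527 -0.019  0.04 ]
(346, 212) [ 78  90 105] [ 0.523 -0.04   0.051]
(334, 211) [133 137 145] [ 0.525 -0.006  0.056]
(349, 212) [ 85 100 120] [ 0.528 -0.056  0.001]
(333, 222) [114 138 163] [ 0.499 -0.01   0.   ]
(253, 232) [248 248 248] [0.464 0.211 0.089]
(424, 245) [136 191 237] [ 0.437 -0.262  0.011]
(318, 250) [194 245 253] [0.419 0.033 0.012]
[[157 155 163 161 166 175 166 145 133 131 129 129 125 125 129 128 129 127
  131 125 127 125 123 125]
 [153 152 161 164 177 188 177 151 135 131 126 123 115 115 112 113 115 112
  116 117 120 121 125 126]
 [
[... 373 characters left out ...]
5
   86  90  90  99 111 123]
 [158 163 164 155 142 139 138 141 154 185 207 209 194 157 115  91  91  88
   91  90  92 103 113 123]
 [154 160 165 159 155 151 145 139 153 182 203 203 192 155 112  91  89  91
   91  93  95 101 116 123]
 [150 156 164 170 179 172 158 144 147 162 170 165 150 125  99  91  86  90
   90  93  96 107 118 123]
 [148 153 165 175 191 188 163 141 137 137 130 123 111  99  89  86  89  87
   90  89  94 107 119 126]
 [147 152 162 163 175 172 156 137 125 121 111 102  94  91  85  86  84  88
   84  89  95 110 121 127]
 [145 151 151 141 141 141 138 126 124 117 112 103  95  94  90  91  90  90
   89  94 102 115 126 127]]
shift [-0.4834 -0.5    -0.0034] turn -72.89 now yaw -74.89 t 0.1
```

```bash
python3 -c "
from h import *
go(.524,-.042,.15,-3.5)"
```

```text
shift [-0.4722 -0.495   0.0466] turn -71.39 now yaw -74.89 t 0.1
```

```bash
python3 -m inch '[[[-0.03,-0.03,0],-5,0.06],[[-0.065,-0.065,0],-11,0.06],[[-0.1,-0.1,0],-17,0.06],[[-0.135,-0.14,0],-23,0.06],[[-0.17,-0.175,0],-29,0.06],[[-0.205,-0.21,0],-35,0.06],[[-0.235,-0.245,0],-41,0.06],[[-0.265,-0.275,0],-46,0.06],[[-0.29,-0.3,0],-50,0.06],[[-0.3,-0.31,0],-52,0.06]]' 40; python3 -c "
from h import *
go(.524,-.042,.15,-3.5)"
```

```text
t: 1.1
position: [0.3922, -0.2533, 0.1968]
orientation: [0.981, -0.195, 0.0, -0.0]
ft_force: [0.3, -1.8, 0.8]
grip_width: 0.0598
shift [ 0.0411 -0.2456  0.0469] turn -18.95 now yaw -22.45 t 1.1
```

```bash
python3 -m inch '[[[0.005,-0.025,0],-2,0.06],[[0.01,-0.06,0.01],-5,0.06],[[0.017,-0.095,0.02],-8,0.06],[[0.022,-0.13,0.03],-11,0.06],[[0.028,-0.165,0.04],-14,0.06],[[0.034,-0.2,0.047],-16,0.06],[[0.039,-0.23,0.047],-18,0.06],[[0.0411,-0.2456,0.047],-19,0.06],[[0.0411,-0.2456,0.047],-19,0.06]]'
python3 - <<'E'
from h import *
go(.524,-.042,.15,-3.5)
im,d,P=snap("wrist","w1");print(proj("wrist",[(.524,-.037,.052),(.5,.007,.102)],P).round())
E
```

```text
t: 2.0
position: [0.5246, -0.0449, 0.1497]
orientation: [0.999, -0.032, -0.0, -0.001]
ft_force: [0.2, -0.5, -0.0]
grip_width: 0.0601
shift [-0.0008 -0.0028 -0.0003] turn -0.21 now yaw -3.71 t 2.0
[[278. 193.]
 [242. 150.]]
```

View pics/w1.png

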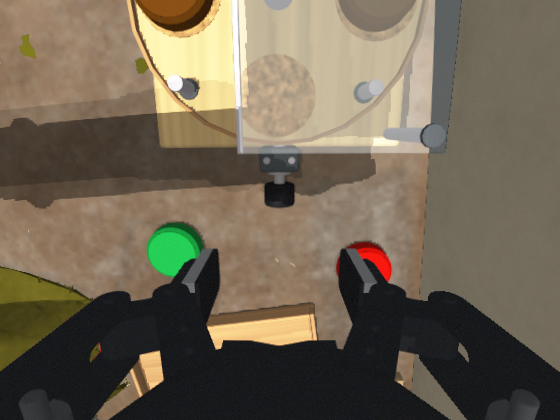

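The wrist view has the knob at (279,193), as projected, and the right bay's cork is empty at (278,95). I descend, pinch and pull.

```bash
python3 -m inch '[[[-0.001,0,0.03],0,0.06],[[-0.001,0,0.065],0,0.06],[[-0.001,0,0.095],0,0.06],[[-0.001,0,0.115],0,0.06],[[-0.001,0,0.126],0,0.06],[[-0.001,0,0.126],0,0.06],[[-0.001,0,0.126],0,0.02],[[-0.001,0,0.126],0,0.015],[[-0.001,0,0.126],0,0.015],[[-0.001,0,0.126],0,0.015]]' 50; python3 -m inch '[[[0,0,0],0,0.015],[[0,0,0],0,0.015]]'
```

```text
t: 3.05
position: [0.5235, -0.0469, 0.0246]
orientation: [0.999, -0.034, 0.001, 0.0]
ft_force: [-0.3, -0.1, 0.3]
grip_width: 0.0148
t: 3.25
position: [0.523, -0.0467, 0.024]
orientation: [0.999, -0.034, 0.0, 0.0]
ft_force: [-0.8, 0.6, 0.1]
grip_width: 0.0151
```

Run:
```python
from h import *
im,d,P=snap("wrist","w2")
```

```text
(no output)
```

View pics/w2.png

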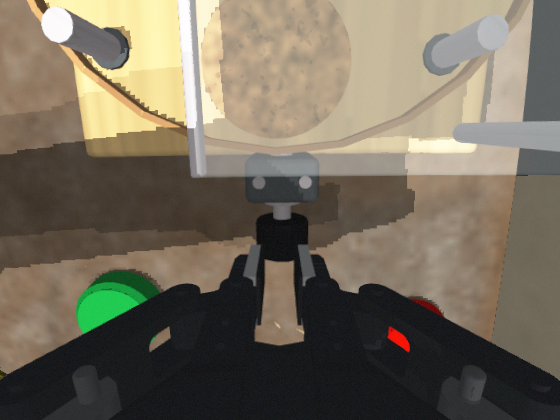

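The fingers at (250–310,270) closed in front of the knob, which spans rows 213–258, so I compute the offset.

Run:
```python
from h import *
print(plane("wrist",[(282,213),(282,258),(257,235),(308,235)],0.052).round(4)); print(plane("wrist",[(282,258)],0.037).round(4))
print(plane("wrist",[(190,176),(515,176)],.102).round(4))
d=np.load("pics/w2.npy");o,dd=ray("wrist",[(282,225),(282,240),(282,250)])
print([(o+dd[i]*d[v,282]).round(4) for i,v in enumerate((225,240,250))])
```

```text
[[ 0.5258 -0.0236  0.052 ]
 [ 0.5241 -0.0488  0.052 ]
 [ 0.5118 -0.0348  0.052 ]
 [ 0.5387 -0.0366  0.052 ]]
[[ 0.5239 -0.0555  0.037 ]]
[[ 0.4962  0.0053  0.102 ]
 [ 0.6071 -0.0018  0.102 ]]
[array([ 0.5253, -0.0304,  0.0512]), array([ 0.5248, -0.0383,  0.0524]), array([ 0.5244, -0.0447,  0.0508])]
```

```bash
python3 - <<'E'
from h import *
o=r.observe()["position"];print(o,proj("wrist",[o,o+[0,0.011,0],o+[0,.011,.019]]))
E
python3 -m inch '[[[0,0,0],0,0.06],[[0,0,-0.007],0,0.06],[[0,0,-0.007],0,0.06],[[0,-0.005,-0.007],0,0.06],[[0,-0.01,-0.007],0,0.06],[[0.001,-0.01,-0.007],0,0.06],[[0.001,-0.01,-0.007],0,0.02],[[0.001,-0.01,-0.007],0,0.015],[[0.001,-0.01,-0.007],0,0.015],[[0.001,-0.01,-0.007],0,0.015]]'
```

```text
[ 0.5229482  -0.0467254   0.02387976] [[279.44046603 236.53892463]
 [278.25949328 219.81970429]
 [278.20191778 229.77067792]]
t: 4.3
position: [0.5245, -0.037, 0.0307]
orientation: [0.999, -0.034, -0.0, 0.0]
ft_force: [-0.5, 0.5, -1.2]
grip_width: 0.0147
```

Run:
```python
from h import *
im,d,P=snap("wrist","w3");o=r.observe();print(o["position"],o["grip_width"],o["ft_force"])
T=np.array(P["cam_to_world"]);print(T[:3,3])
for uv in [(282,200),(255,250),(252,260),(308,250),(282,250),(282,235),(282,270),(257,235)]:
    oo,dd=ray("wrist",[uv],P);print(uv,d[uv[1],uv[0]].round(4),(oo+dd[0]*d[uv[1],uv[0]]).round(4))
cv2.imwrite("pics/w3c.png",cv2.resize(im[150:360,180:390],None,fx=2.8,fy=2.8))
```

```text
[ 0.5244956  -0.03700028  0.0307496 ] 0.015038410973693447 [ 0.97598289 -0.02774231  0.01504542]
[0.5285545  0.02814313 0.20868675]
(282, 200) 0.1091 [0.528  0.0032 0.1025]
(255, 250) 0.1409 [ 0.5137 -0.0258  0.0776]
(252, 260) 0.1308 [ 0.5132 -0.026   0.0881]
(308, 250) 0.1405 [ 0.5385 -0.0273  0.0779]
(282, 250) 0.1678 [ 0.5259 -0.0371  0.0525]
(282, 235) 0.1711 [ 0.5264 -0.0302  0.0472]
(282, 270) 0.1716 [ 0.5251 -0.0496  0.0519]
(257, 235) 0.1758 [ 0.5118 -0.0308  0.0428]
```

View pics/w3c.png

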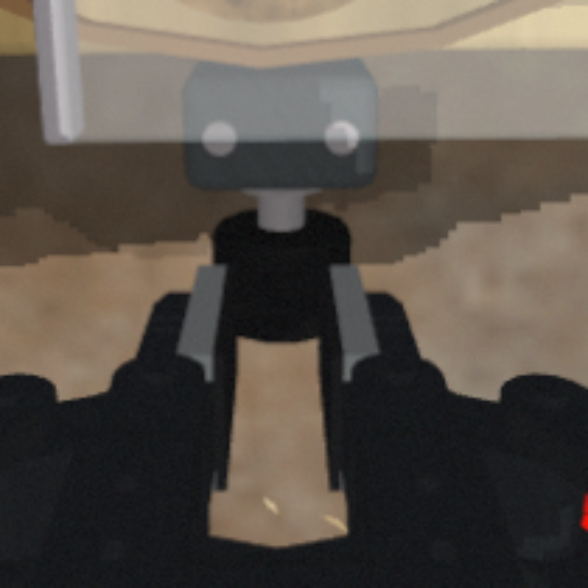

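The crop shows the pads' tips at about (259,246) and (300,246) overlapping the knob's edges in the picture. Next I read their height.

Run:
```python
from h import *
d=np.load("pics/w3.npy");P=r.camera_params("wrist")
for v in (243,246,248,252,258,266,272):
  row=[]
  for u in range(246,264,2):
    oo,dd=ray("wrist",[(u,v)],P);p=oo+dd[0]*d[v,u];row.append("%.3f/%.3f/%.3f"%tuple(p))
  print(v,row)
```

```text
243 ['0.499/-0.051/0.002', '0.500/-0.051/0.001', '0.502/-0.052/0.001', '0.503/-0.051/0.002', '0.505/-0.052/0.001', '0.511/-0.036/0.042', '0.512/-0.035/0.046', '0.514/-0.034/0.047', '0.515/-0.034/0.049']
246 ['0.498/-0.054/-0.000', '0.500/-0.054/0.001', '0.511/-0.026/0.072', '0.512/-0.026/0.072', '0.513/-0.026/0.073', '0.514/-0.026/0.073', '0.515/-0.026/0.073', '0.516/-0.026/0.073', '0.517/-0.026/0.073']
248 ['0.499/-0.055/0.002', '0.500/-0.056/0.000', '0.511/-0.025/0.076', '0.512/-0.025/0.076', '0.513/-0.025/0.076', '0.514/-0.026/0.075', '0.515/-0.026/0.076', '0.516/-0.026/0.076', '0.517/-0.026/0.075']
252 ['0.498/-0.058/0.001', '0.511/-0.026/0.079', '0.512/-0.026/0.080', '0.513/-0.026/0.080', '0.513/-0.026/0.079', '0.515/-0.025/0.082', '0.515/-0.026/0.080', '0.516/-0.026/0.080', '0.517/-0.026/0.080']
258 ['0.509/-0.029/0.078', '0.511/-0.026/0.087', '0.512/-0.025/0.087', '0.513/-0.025/0.087', '0.514/-0.026/0.087', '0.515/-0.025/0.088', '0.516/-0.026/0.086', '0.517/-0.026/0.087', '0.517/-0.028/0.082']
266 ['0.511/-0.026/0.094', '0.512/-0.026/0.094', '0.513/-0.025/0.096', '0.514/-0.026/0.095', '0.514/-0.026/0.094', '0.515/-0.026/0.095', '0.516/-0.026/0.095', '0.517/-0.026/0.094', '0.517/-0.031/0.083']
272 ['0.512/-0.026/0.100', '0.513/-0.026/0.100', '0.513/-0.026/0.100', '0.514/-0.026/0.099', '0.515/-0.026/0.100', '0.516/-0.026/0.100', '0.517/-0.026/0.101', '0.517/-0.027/0.098', '0.517/-0.034/0.084']
```

```bash
python3 -c "
from station import r
print(r.grip_depth,[a for a in dir(r) if a[0]!='_'])"
python3 -m inch '[[[0,0,0],0,0.06],[[0,0,0],0,0.06],[[0,0,0],0,0.06],[[0,0,0.01],0,0.06],[[0,0,0.02],0,0.06],[[0,0,0.025],0,0.06],[[0,0,0.025],0,0.06]]'
python3 - <<'E'
from h import *
im,d,P=snap("wrist","w4")
ys,xs=np.mgrid[180:330:2,150:410:2];oo,dd=ray("wrist",np.c_[xs.ravel(),ys.ravel()],P)
p=oo+dd*d[ys.ravel(),xs.ravel()][:,None]
o=r.observe()["position"];print(o)
for s in(-1,1):
    m=(np.abs(p[:,0]-o[0]-s*.036)<.012)&(p[:,1]<-.02)&(p[:,1]>-.03)&(p[:,2]>.01)&(p[:,2]<.12);print(s,m.sum(),p[m][np.argsort(p[m][:,2])][:6].round(3))
E
```

```text
0.0187 ['IKError', 'camera_params', 'close_job', 'grab_frame', 'grip_depth', 'observe']
t: 5.05
position: [0.5233, -0.0367, 0.0043]
orientation: [0.999, -0.034, -0.001, -0.0]
ft_force: [-0.2, -0.0, 0.6]
grip_width: 0.0598
[ 0.52393472 -0.03663381  0.00499722]
-1 586 [[ 0.494 -0.03   0.046]
 [ 0.494 -0.027  0.046]
 [ 0.494 -0.026  0.046]
 [ 0.494 -0.028  0.047]
 [ 0.492 -0.024  0.048]
 [ 0.493 -0.024  0.048]]
1 584 [[ 0.556 -0.029  0.047]
 [ 0.558 -0.029  0.047]
 [ 0.555 -0.028  0.048]
 [ 0.554 -0.028  0.049]
 [ 0.559 -0.029  0.049]
 [ 0.56  -0.029  0.049]]
```

The fingertips really sit about 41 mm above the reported TCP: the depth picture shows it and the empty closure agrees. I'll work with tip z = reported + 0.041 and check it by touch and force.

```bash
python3 -m inch '[[[0.001,0.004,0.007],0,0.06],[[0.001,0.004,0.014],0,0.06],[[0.001,0.004,0.019],0,0.06],[[0.001,0.004,0.019],0,0.06],[[0.001,0.004,0.019],0,0.03],[[0.001,0.004,0.019],0,0.02],[[0.001,0.004,0.019],0,0.02],[[0.001,0.004,0.019],0,0.02],[[0.001,0.004,0.019],0,0.02]]' 50
```

```text
t: 6.0
position: [0.5252, -0.0408, -0.0128]
orientation: [0.999, -0.034, -0.0, 0.0]
ft_force: [-2.6, 0.6, 6.9]
grip_width: 0.0283
```

Gripped at 28 mm. I pull it out along tool +y.

```bash
python3 -m inch '[[[0,0.004,0],0,0.02],[[0,0.008,0],0,0.02],[[0,0.012,0],0,0.02],[[0,0.016,0],0,0.02],[[0,0.02,0],0,0.02],[[0,0.023,0],0,0.02],[[0,0.024,0],0,0.02],[[0,0.024,0],0,0.02],[[0,0.024,0],0,0.02]]'; python3 -m inch '[[[0,0,0],0,0.06],[[0,0,0],0,0.06],[[0,0,0],0,0.06],[[0,0,-0.02],0,0.06],[[0,0,-0.06],0,0.06],[[0,0,-0.1],0,0.06],[[0,0,-0.14],0,0.06],[[0,0,-0.14],0,0.06]]'
python3 - <<'E'
from h import *
im,d,P=snap("wrist","w5");print(proj("wrist",[(.524,-.037,.052),(.524,-.059,.052)],P).round())
im,d,P=snap("top","top1")
go(.4528,.1351,.12,-93.5)
E
```

```text
t: 6.9
position: [0.524, -0.0627, -0.0128]
orientation: [0.999, -0.033, 0.0, -0.001]
ft_force: [-2.4, 4.9, 5.5]
grip_width: 0.0282
t: 7.7
position: [0.528, -0.0656, 0.1326]
orientation: [0.999, -0.034, 0.005, 0.001]
ft_force: [0.6, 0.0, 0.4]
grip_width: 0.0599
[[271. 173.]
 [273. 198.]]
shift [-0.0852 -0.1952  0.0072] turn 89.57 now yaw -3.93 t 7.8
```

View pics/w5.png

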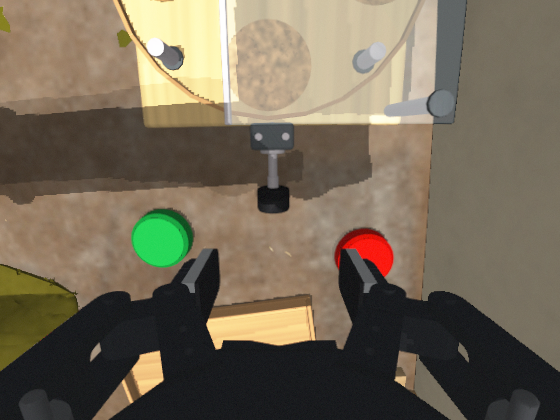

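The knob is out by the full 22 mm: its projection at (273,198) matches the picture at (273,199). Now to above the front wax.

```bash
python3 -m inch '[[[-0.005,-0.015,0],8,0.085],[[-0.015,-0.035,0],16,0.085],[[-0.025,-0.06,0],24,0.085],[[-0.035,-0.08,0],32,0.085],[[-0.045,-0.1,0],40,0.085],[[-0.055,-0.12,0],48,0.085],[[-0.06,-0.14,0],56,0.085],[[-0.07,-0.16,0],64,0.085],[[-0.08,-0.18,0],72,0.085],[[-0.085,-0.195,0],80,0.085]]'; python3 -m inch '[[[0,0,0],8,0.085],[[0,0,0],9.5,0.085],[[0,0,0],9.5,0.085],[[0,0,0],9.5,0.085]]';  python3 - <<'E'
from h import *
go(.4528,.1351,.12,-93.5)
im,d,P=snap("wrist","w6")
hsv=cv2.cvtColor(im,cv2.COLOR_BGR2HSV);print(proj("wrist",[(.4528,.1351,.076),(.4528,.1351,.054)],P).round())
E
```

```text
t: 8.8
position: [0.4501, 0.1363, 0.125]
orientation: [0.742, -0.67, -0.001, 0.001]
ft_force: [1.2, 0.6, -0.6]
grip_width: 0.0849
t: 9.2
position: [0.4518, 0.1348, 0.1261]
orientation: [-0.686, 0.727, 0.0, -0.0]
ft_force: [0.4, -0.2, 0.2]
grip_width: 0.0852
shift [-0.0003 -0.001   0.0061] turn 0.19 now yaw -93.31 t 9.2
[[278. 214.]
 [278. 207.]]
```

View pics/w6.png

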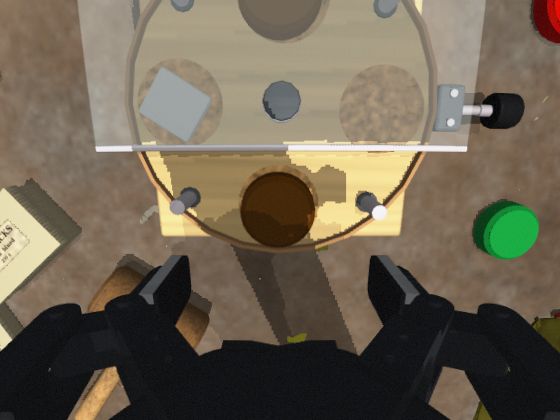

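Run:
```python
from h import *
im=cv2.imread("pics/w6.png");h=cv2.cvtColor(im,cv2.COLOR_BGR2HSV)
m=cv2.inRange(h,(0,120,20),(18,255,130));m[:150]=0;m[255:]=0;m[:,:235]=0;m[:,330:]=0
c=max(cv2.findContours(cv2.morphologyEx(m,cv2.MORPH_OPEN,np.ones((5,5))),0,1)[0],key=cv2.contourArea);print(cv2.boundingRect(c),cv2.minEnclosingCircle(c))
(u,v),_=cv2.minEnclosingCircle(c);print(plane("wrist",[(u,v)],.076).round(4),plane("wrist",[(u,v)],.065).round(4),plane("wrist",[(178,208),(379,212)],.09).round(4))
```

```text
(239, 171, 79, 82) ((284.0, 211.0), 47.63412094116211)
[[0.4547 0.1301 0.076 ]] [[0.4516 0.13   0.065 ]] [[0.4653 0.2084 0.09  ]
 [0.4537 0.0596 0.09  ]]
```

```bash
python3 -m inch '[[[0,-0.003,0.02],0,0.085],[[0,-0.003,0.05],0,0.085],[[0,-0.003,0.08],0,0.085],[[0,-0.003,0.1],0,0.085],[[0,-0.003,0.11],0,0.085],[[0,-0.003,0.11],0,0.085],[[0,-0.003,0.11],0,0.055],[[0,-0.003,0.11],0,0.05],[[0,-0.003,0.11],0,0.05],[[0,-0.003,0.11],0,0.05]]' 40;  python3 -m inch '[[[0,0,0],0,0.05],[[0,0,-0.01],0,0.05],[[0,0,-0.03],0,0.05],[[0,0,-0.06],0,0.05],[[0,0,-0.1],0,0.05],[[0,0,-0.14],0,0.05],[[0,0,-0.14],0,0.05]]'
python3 - <<'E'
from h import *
go(.487,-.25,.12,-86)
E
```

```text
t: 10.25
position: [0.4564, 0.1356, 0.0183]
orientation: [-0.686, 0.728, -0.001, 0.001]
ft_force: [-1.1, -0.1, 6.4]
grip_width: 0.0604
t: 10.95
position: [0.4589, 0.1367, 0.1629]
orientation: [-0.686, 0.728, -0.004, 0.004]
ft_force: [0.1, 0.8, 0.3]
grip_width: 0.0602
shift [ 0.3844 -0.0502  0.0431] turn -7.37 now yaw -93.37 t 10.95
```

```bash
python3 -m inch '[[[0.02,-0.003,0],-1,0.05],[[0.055,-0.008,0],-2,0.05],[[0.1,-0.015,0],-3,0.05],[[0.145,-0.02,0],-4,0.05],[[0.19,-0.027,0],-5,0.05],[[0.235,-0.033,0],-6,0.05],[[0.28,-0.04,0],-7,0.05],[[0.325,-0.045,0],-7.5,0.05],[[0.365,-0.05,0],-7.5,0.05],[[0.384,-0.053,0],-7.5,0.05]]'; python3 -m inch '[[[0,0,0],0,0.05],[[0,0,0],0,0.05]]'
python3 - <<'E'
from h import *
go(.49,-.25,-.024,-86)
im,d,P=snap("wrist","w7");print(proj("wrist",[(.490,-.25,.005),(.439,-.254,.005)],P).round())
E
```

```text
t: 11.95
position: [0.484, -0.2556, 0.1563]
orientation: [0.73, -0.683, 0.0, 0.001]
ft_force: [-0.3, -0.6, -0.6]
grip_width: 0.0608
t: 12.15
position: [0.4854, -0.2495, 0.1565]
orientation: [0.732, -0.681, -0.001, -0.0]
ft_force: [0.5, 0.7, -0.9]
grip_width: 0.0608
shift [ 0.0012 -0.0046  0.1805] turn 0.17 now yaw -85.83 t 12.15
[[279. 186.]
 [280. 229.]]
```

View pics/w7.png

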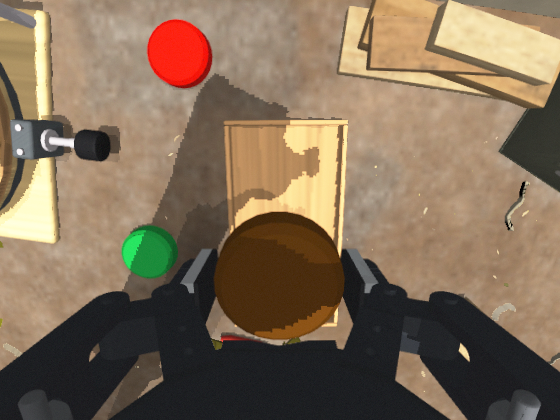

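```bash
python3 -m inch '[[[0.003,-0.004,0.02],0,0.05],[[0.005,-0.004,0.06],0,0.05],[[0.005,-0.004,0.1],0,0.05],[[0.005,-0.004,0.135],0,0.05],[[0.005,-0.004,0.16],0,0.05],[[0.005,-0.004,0.175],0,0.05],[[0.005,-0.004,0.184],0,0.05],[[0.005,-0.004,0.184],0,0.05]]'; python3 -m inch '[[[0,0,0.001],0,0.066],[[0,0,0.001],0,0.072],[[0,0,0.001],0,0.072],[[0,0,0],0,0.072],[[0,0,-0.03],0,0.072],[[0,0,-0.07],0,0.072],[[0,0,-0.12],0,0.072],[[0,0,-0.17],0,0.072],[[0,0,-0.17],0,0.06]]'
python3 - <<'E'
from h import *
im,d,P=snap("wrist","w8")
# peg at left-front: base(-75,+75)
go(.465,.2085,.14,-93.5)
E
```

```text
t: 13.0
position: [0.4897, -0.2548, -0.0275]
orientation: [0.732, -0.681, -0.0, -0.0]
ft_force: [-0.2, -0.3, -0.7]
grip_width: 0.0604
t: 13.9
position: [0.4945, -0.258, 0.1512]
orientation: [0.732, -0.681, 0.007, -0.001]
ft_force: [0.9, -0.7, 0.2]
grip_width: 0.0609
shift [-0.4665 -0.0059  0.005 ] turn 7.61 now yaw -85.89 t 13.95
```

View pics/w8.png

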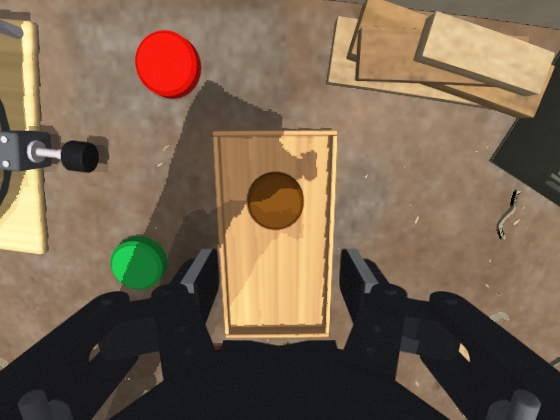

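Wax A lies flat in the tray at (275,200). Next, the left front peg.

```bash
python3 -m inch '[[[-0.02,0,0],1,0.045],[[-0.06,0,0],2,0.045],[[-0.105,-0.001,0],3,0.045],[[-0.155,-0.002,0],4,0.045],[[-0.205,-0.002,0],5,0.045],[[-0.255,-0.003,0],6,0.045],[[-0.305,-0.004,0],7,0.045],[[-0.355,-0.004,0],7.5,0.045],[[-0.405,-0.005,0],7.5,0.045],[[-0.44,-0.006,0],7.5,0.045]]'; python3 -m inch '[[[-0.015,0,0],0,0.045],[[-0.026,0,0],0,0.045],[[-0.026,0,0],0,0.045],[[-0.026,0,0],0,0.045]]'
python3 - <<'E'
from h import *
im,d,P=snap("wrist","w9")
go(.465,.2085,.14,-93.5)
g=cv2.cvtColor(im,cv2.COLOR_BGR2GRAY)
for n,p in (("L",(.465,.2085,.09)),("R",(.4537,.06,.09))):
    u,v=proj("wrist",[p],P)[0];print(n,u,v)
m=(g>215).astype(np.uint8);n,l,s,c=cv2.connectedComponentsWithStats(m)
for i in range(1,n):
    if 15<s[i,4]<500: print(s[i],c[i].round(1),plane("wrist",[c[i]],.09,P).round(4))
E
```

```text
t: 14.95
position: [0.4623, 0.1869, 0.142]
orientation: [-0.687, 0.727, 0.0, -0.0]
ft_force: [0.1, 0.7, 0.5]
grip_width: 0.0448
t: 15.35
position: [0.4655, 0.2081, 0.1421]
orientation: [-0.685, 0.728, 0.0, -0.001]
ft_force: [0.1, -1.1, -0.2]
grip_width: 0.0448
shift [-0.0007  0.0007  0.0022] turn -0.0 now yaw -93.5 t 15.4
L 277.5479631278036 214.64293207841527
R 460.7773605251716 217.47954259938712
[484   1   7   8  37] [487.    4.9] [[0.6083 0.0534 0.09  ]]
[40 99 10  8 16] [ 44.8 102.4] [[0.5625 0.3772 0.09  ]]
[523 105   6   7  30] [525.3 108.2] [[0.5371 0.017  0.09  ]]
[532 121  11   4  41] [536.9 122.5] [[0.5263 0.0061 0.09  ]]
[544 121   9   5  40] [548.3 123. ] [[ 0.5256 -0.0035  0.09  ]]
[519 132   5   6  24] [520.8 134.5] [[0.5177 0.0181 0.09  ]]
[477 152  14   5  52] [483.5 154. ] [[0.5041 0.0467 0.09  ]]
[299 165  10   3  21] [303.5 166.4] [[0.5021 0.1864 0.09  ]]
[331 174  17  12 104] [336.5 177.4] [[0.4921 0.1613 0.09  ]]
[316 195  10  11  46] [320.2 199.4] [[0.4754 0.1743 0.09  ]]
[348 201   7   6  22] [350.4 204.2] [[0.4701 0.1505 0.09  ]]
[433 212  35  24 345] [453.4 225.2] [[0.4475 0.0656 0.09  ]]
[ 82 226  13  11  47] [ 88.1 230.2] [[0.4609 0.3653 0.09  ]]
```

```bash
python3 -m inch '[[[0,0,0.02],0,0.045],[[0,0,0.05],0,0.045],[[0,0,0.08],0,0.045],[[0,0,0.105],0,0.045],[[0,0,0.117],0,0.045],[[0,0,0.117],0,0.045],[[0,0,0.117],0,0.01],[[0,0,0.117],0,0.004],[[0,0,0.117],0,0.004],[[0,0,0.117],0,0.004]]' 25
python3 - <<'E'
from h import *
o=r.observe();print(o["ft_force"])
A=np.array([.5326,.1302]);p=o["position"][:2];v=p-A;print("radius",np.hypot(*v),"ang",np.degrees(np.arctan2(v[1],v[0])))
yaw=np.radians(-93.4);tx=np.array([np.cos(yaw),np.sin(yaw)]);ty=np.array([np.sin(yaw),-np.cos(yaw)])
a0=np.arctan2(v[1],v[0])
for k in range(5,96,5):
    q=A+np.hypot(*v)*np.array([np.cos(a0+np.radians(k)),np.sin(a0+np.radians(k))])-p;print(k,round(q@tx,4),round(q@ty,4))
E
```

```text
t: 16.4
position: [0.4677, 0.21, 0.0277]
orientation: [-0.686, 0.728, -0.001, 0.002]
ft_force: [0.2, 1.1, 5.6]
grip_width: 0.0109
[0.237888   1.09886205 5.61489609]
radius 0.10287753040708217 ang 129.12998417378637
5 0.0063 0.0063
10 0.0132 0.0121
15 0.0206 0.0173
20 0.0284 0.0217
25 0.0365 0.0255
30 0.0449 0.0286
35 0.0536 0.0309
40 0.0624 0.0325
45 0.0714 0.0332
50 0.0804 0.0332
55 0.0893 0.0324
60 0.0981 0.0309
65 0.1068 0.0286
70 0.1152 0.0255
75 0.1234 0.0217
80 0.1311 0.0172
85 0.1385 0.012
90 0.1454 0.0063
95 0.1517 -0.0001
```

Gripped peg (10.9 mm). I turn along the arc.

```bash
python3 -m inch '[[[0.0065,0.0065,0],0,0.004],[[0.0136,0.0125,0],0,0.004],[[0.0212,0.0178,0],0,0.004],[[0.0293,0.0224,0],0,0.004],[[0.0376,0.0263,0],0,0.004],[[0.0462,0.0295,0],0,0.004],[[0.0552,0.0318,0],0,0.004],[[0.0643,0.0335,0],0,0.004],[[0.0735,0.0342,0],0,0.004],[[0.0735,0.0342,0],0,0.004]]'
```

```text
t: 17.4
position: [0.426, 0.1376, 0.0274]
orientation: [-0.686, 0.728, -0.0, -0.001]
ft_force: [-7.8, 0.6, 17.2]
grip_width: 0.0112
```

```bash
python3 -m inch '[[[0.009,0,0],0,0.004],[[0.0185,-0.001,0],0,0.004],[[0.0275,-0.0025,0],0,0.004],[[0.0365,-0.005,0],0,0.004],[[0.045,-0.008,0],0,0.004],[[0.0535,-0.012,0],0,0.004],[[0.0615,-0.0165,0],0,0.004],[[0.069,-0.022,0],0,0.004],[[0.076,-0.028,0],0,0.004],[[0.076,-0.028,0],0,0.004]]'
```

```text
t: 18.4
position: [0.4527, 0.0597, 0.0275]
orientation: [-0.685, 0.728, -0.001, 0.001]
ft_force: [0.9, 0.8, 7.4]
grip_width: 0.0112
```

```bash
python3 -m inch '[[[0,0,0],0,0.045],[[0,0,0],0,0.045],[[0,0,-0.02],0,0.045],[[0,0,-0.05],0,0.045],[[-0.02,0,-0.08],0,0.045],[[-0.06,0,-0.1],0,0.045],[[-0.1,0,-0.115],0,0.045],[[-0.135,0,-0.115],0,0.045],[[-0.149,0,-0.115],0,0.045],[[-0.149,0,-0.115],0,0.045]]'
python3 - <<'E'
from h import *
im,d,P=snap("wrist","w10");snap("top","top2")
go(.465,.2085,.142,-93.5)
E
```

```text
t: 19.4
position: [0.458, 0.2111, 0.1405]
orientation: [-0.687, 0.726, 0.001, -0.0]
ft_force: [-0.7, -0.2, -0.2]
grip_width: 0.0453
shift [-0.0011 -0.0062 -0.0019] turn 0.09 now yaw -93.41 t 19.5
```

View pics/w10.png

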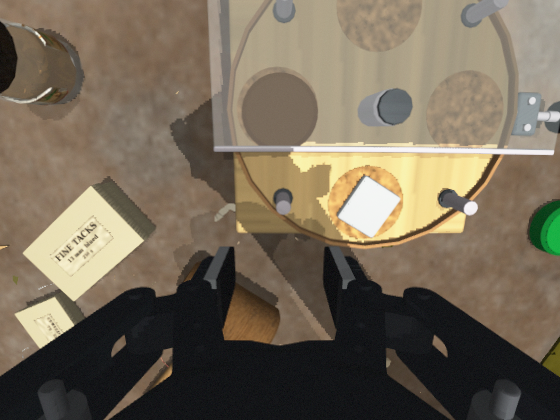

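The chalk is now at the front (368,207), the second wax at the left (280,108), and the back and right bays are empty. The next peg's top is at about (282,208).

Run:
```python
from h import *
p=plane("wrist",[(282,208),(472,208)],.09).round(4);print(p); A=np.array([.5326,.1302])
for q in p: print(np.hypot(*(q[:2]-A)),np.degrees(np.arctan2(*(q[:2]-A)[::-1])))
go(p[0,0],p[0,1],.027,-93.5)
```

```text
[[0.464  0.2043 0.09  ]
 [0.4551 0.0523 0.09  ]]
0.10097905723465629 132.79277586363543
0.10988475781472148 -134.85252084176042
shift [ 0.0029 -0.0057  0.1131] turn 0.09 now yaw -93.41 t 19.5
```

```bash
python3 -m inch '[[[0.002,-0.004,0.02],0,0.045],[[0.002,-0.006,0.05],0,0.045],[[0.002,-0.006,0.08],0,0.045],[[0.002,-0.006,0.105],0,0.045],[[0.002,-0.006,0.113],0,0.045],[[0.002,-0.006,0.113],0,0.045],[[0.002,-0.006,0.113],0,0.01],[[0.002,-0.006,0.113],0,0.004],[[0.002,-0.006,0.113],0,0.004],[[0.002,-0.006,0.113],0,0.004]]' 25
python3 - <<'E'
from h import *
o=r.observe()
A=np.array([.5326,.1302]);p=o["position"][:2];v=p-A;print("radius",np.hypot(*v),"ang",np.degrees(np.arctan2(v[1],v[0])))
go(.4532,.0605,.027,-93.5)
E
```

```text
t: 20.5
position: [0.4656, 0.2077, 0.0287]
orientation: [-0.686, 0.728, -0.0, 0.001]
ft_force: [-1.8, 1.3, 5.4]
grip_width: 0.0111
radius 0.10248637402967878 ang 130.8580602557488
shift [0.1477 0.0037 0.0016] turn 0.14 now yaw -93.36 t 20.5
```

```bash
python3 -m inch '[[[0.0065,0.006,0],0,0.004],[[0.0136,0.012,0],0,0.004],[[0.0212,0.0172,0],0,0.004],[[0.0293,0.0217,0],0,0.004],[[0.0376,0.0255,0],0,0.004],[[0.0462,0.0285,0],0,0.004],[[0.0552,0.0308,0],0,0.004],[[0.0643,0.0323,0],0,0.004],[[0.0735,0.033,0],0,0.004],[[0.0735,0.033,0],0,0.004]]'
```

```text
t: 21.5
position: [0.4271, 0.1332, 0.0284]
orientation: [-0.685, 0.728, -0.001, -0.001]
ft_force: [-3.6, -0.3, 9.9]
grip_width: 0.0111
```

```bash
python3 -m inch '[[[0.009,0,0],0,0.004],[[0.018,-0.001,0],0,0.004],[[0.027,-0.0025,0],0,0.004],[[0.036,-0.005,0],0,0.004],[[0.0445,-0.008,0],0,0.004],[[0.053,-0.012,0],0,0.004],[[0.061,-0.017,0],0,0.004],[[0.068,-0.023,0],0,0.004],[[0.0742,-0.0293,0],0,0.004],[[0.0742,-0.0293,0],0,0.004]]'; python3 -m inch '[[[0,0,0],0,0.045],[[0,0,0],0,0.045],[[0,0,-0.02],0,0.045],[[0,0,-0.05],0,0.06],[[-0.01,0,-0.08],0,0.085],[[-0.03,0,-0.1],0,0.085],[[-0.06,0,-0.1],0,0.085],[[-0.075,0,-0.1],0,0.085],[[-0.075,0,-0.1],0,0.085]]'
python3 - <<'E'
from h import *
im,d,P=snap("wrist","w11")
go(.4528,.1351,.142,-93.5);print(proj("wrist",[(.4528,.1351,.076)],P))
E
```

```text
t: 22.5
position: [0.4531, 0.0576, 0.0281]
orientation: [-0.685, 0.728, -0.001, -0.0]
ft_force: [0.3, -0.8, 6.5]
grip_width: 0.0112
t: 23.4
position: [0.4563, 0.1368, 0.1276]
orientation: [-0.688, 0.726, 0.0, -0.0]
ft_force: [0.7, -0.3, -1.1]
grip_width: 0.085
shift [ 0.      0.0036 -0.0147] turn 0.25 now yaw -93.25 t 23.45
[[280.45667774 218.2992213 ]]
```

View pics/w11.png

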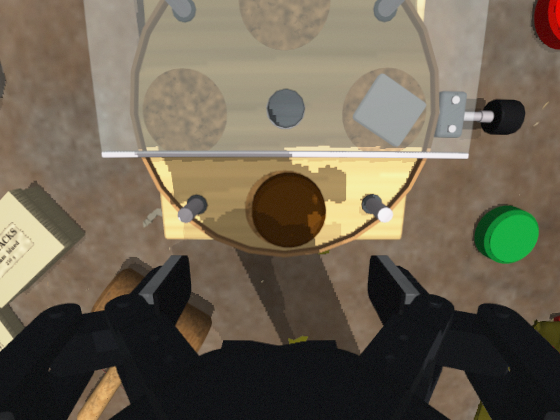

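The second wax is at front (288,210), and the chalk at the right (389,108).

Run:
```python
from h import *
p=plane("wrist",[(288,210)],.076)[0];print(p);go(p[0],p[1],.017,-93.5)
```

```text
[0.4594294  0.12682979 0.076     ]
shift [ 0.0078 -0.0037  0.1103] turn 0.25 now yaw -93.25 t 23.45
```

```bash
python3 -m inch '[[[0.006,-0.003,0.02],0,0.085],[[0.006,-0.003,0.05],0,0.085],[[0.006,-0.003,0.08],0,0.085],[[0.006,-0.003,0.1],0,0.085],[[0.006,-0.003,0.11],0,0.085],[[0.006,-0.003,0.11],0,0.085],[[0.006,-0.003,0.11],0,0.055],[[0.006,-0.003,0.11],0,0.05],[[0.006,-0.003,0.11],0,0.05],[[0.006,-0.003,0.11],0,0.05]]' 40;  python3 -m inch '[[[0,0,0],0,0.05],[[0,0,-0.01],0,0.05],[[0,0,-0.03],0,0.05],[[0,0,-0.06],0,0.05],[[0,0,-0.1],0,0.05],[[0,0,-0.14],0,0.05],[[0,0,-0.14],0,0.05]]'
python3 - <<'E'
from h import *
im,d,P=snap("top","top3")
go(.391,-.261,.157,-86)
E
```

```text
t: 24.45
position: [0.4611, 0.1283, 0.0193]
orientation: [-0.686, 0.728, -0.001, 0.001]
ft_force: [-1.8, -0.9, 6.1]
grip_width: 0.0605
t: 25.15
position: [0.4637, 0.1297, 0.1638]
orientation: [-0.686, 0.728, -0.004, 0.004]
ft_force: [0.2, -0.2, -1.1]
grip_width: 0.0607
shift [0.3935 0.048  0.0038] turn -7.38 now yaw -93.38 t 25.2
```

```bash
python3 -m inch '[[[0.02,0,0],-1,0.05],[[0.055,0,0],-2,0.05],[[0.1,0,0],-3,0.05],[[0.145,0,0],-4,0.05],[[0.19,0.002,0],-5,0.05],[[0.235,0.006,0],-6,0.05],[[0.28,0.012,0],-7,0.05],[[0.325,0.022,0],-7.5,0.05],[[0.365,0.034,0],-7.5,0.05],[[0.392,0.041,0],-7.5,0.05]]'; python3 -m inch '[[[0,0,0],0,0.05],[[0,0,0],0,0.05]]'
python3 - <<'E'
from h import *
go(.398,-.261,-.028,-86)
E
```

```text
t: 26.2
position: [0.3932, -0.263, 0.1564]
orientation: [0.731, -0.682, -0.001, 0.001]
ft_force: [-0.3, -0.6, -1.6]
grip_width: 0.0608
t: 26.4
position: [0.3951, -0.2599, 0.1567]
orientation: [0.732, -0.682, -0.001, -0.0]
ft_force: [0.5, 0.6, -1.1]
grip_width: 0.0606
shift [ 0.0017 -0.003   0.1847] turn 0.06 now yaw -85.94 t 26.4
```

```bash
python3 -m inch '[[[0.001,-0.003,0.02],0,0.05],[[0.001,-0.003,0.06],0,0.05],[[0.001,-0.003,0.1],0,0.05],[[0.001,-0.003,0.135],0,0.05],[[0.001,-0.003,0.16],0,0.05],[[0.001,-0.003,0.175],0,0.05],[[0.001,-0.003,0.184],0,0.05],[[0.001,-0.003,0.184],0,0.05]]'; python3 -m inch '[[[0,0,0.001],0,0.066],[[0,0,0.001],0,0.072],[[0,0,0.001],0,0.072],[[0,0,0],0,0.072],[[0,0,-0.03],0,0.072],[[0,0,-0.07],0,0.072],[[0,0,-0.12],0,0.072],[[0,0,-0.17],0,0.072],[[0,0,-0.17],0,0.06]]'
python3 - <<'E'
from h import *
im,d,P=snap("wrist","w12");im2,_,_=snap("top","top4")
cv2.imwrite("pics/mix.png",np.hstack([cv2.resize(im,(400,300)),cv2.resize(im2[140:310,225:460],(400,300))]))
go(.4532,.058,.14,-93.5)
E
```

```text
t: 27.2
position: [0.3985, -0.2594, -0.0273]
orientation: [0.733, -0.68, -0.001, -0.0]
ft_force: [-0.7, 0.5, -2.0]
grip_width: 0.0604
t: 28.1
position: [0.4034, -0.2641, 0.1516]
orientation: [0.732, -0.681, 0.007, -0.0]
ft_force: [0.9, -0.9, 0.0]
grip_width: 0.0602
shift [-0.3154 -0.0762  0.0047] turn 7.6 now yaw -85.9 t 28.2
```

View pics/mix.png

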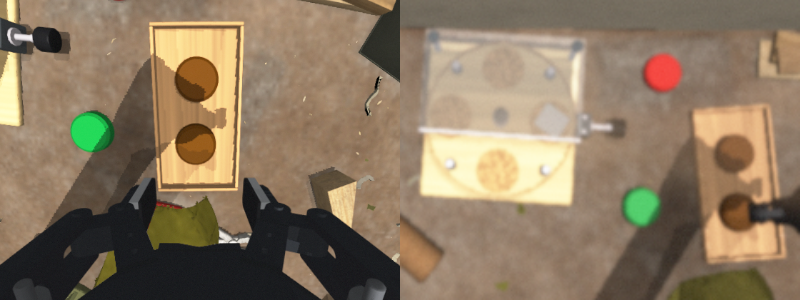

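Both cakes are in the tray (left panel (196,79) and (196,144)). The chalk is at the right bay, so I turn clockwise from the right front peg.

```bash
python3 - <<'E'
from h import *
A=np.array([.5326,.1302]);
for q in plane("top",[(253.2,232.4),(310.8,235.8)],.09): print(q,np.hypot(*(q[:2]-A)),np.degrees(np.arctan2(*(q[:2]-A)[::-1])))
E
python3 -m inch '[[[-0.02,-0.005,0],1,0.045],[[-0.055,-0.015,0],2,0.045],[[-0.1,-0.025,0],3,0.045],[[-0.145,-0.035,0],4,0.045],[[-0.19,-0.045,0],5,0.045],[[-0.235,-0.055,0],6,0.045],[[-0.275,-0.065,0],7,0.045],[[-0.305,-0.074,0],7.5,0.045],[[-0.315,-0.076,0],7.5,0.045],[[-0.315,-0.076,0],7.5,0.045]]'
python3 - <<'E'
from h import *
snap("wrist","w13");go(.4545,.0585,.027,-93.5)
E
```

```text
[0.46281109 0.20999549 0.09      ] 0.1060085440933457 131.17285076951987
[0.45551672 0.05845127 0.09      ] 0.10530770477489808 -137.05276007573318
t: 29.2
position: [0.4511, 0.0596, 0.1426]
orientation: [-0.687, 0.727, 0.001, -0.001]
ft_force: [-0.3, -0.1, -0.4]
grip_width: 0.0448
shift [-0.0009 -0.0036  0.1156] turn 0.16 now yaw -93.34 t 29.25
```

```bash
python3 -m inch '[[[0,-0.003,0.02],0,0.045],[[0,-0.003,0.05],0,0.045],[[0,-0.003,0.08],0,0.045],[[0,-0.003,0.105],0,0.045],[[0,-0.003,0.115],0,0.045],[[0,-0.003,0.115],0,0.045],[[0,-0.003,0.115],0,0.01],[[0,-0.003,0.115],0,0.004],[[0,-0.003,0.115],0,0.004],[[0,-0.003,0.115],0,0.004]]' 25
python3 - <<'E'
from h import *
o=r.observe();A=np.array([.5326,.1302]);p=o["position"][:2];v=p-A;print("radius",np.hypot(*v),"ang",np.degrees(np.arctan2(v[1],v[0])))
go(.463,.2096,.027,-93.5)
E
```

```text
t: 30.25
position: [0.4561, 0.0576, 0.03]
orientation: [-0.686, 0.728, -0.001, 0.0]
ft_force: [-2.0, -2.5, 6.8]
grip_width: 0.0109
radius 0.1054078855544897 ang -136.5043206222521
shift [-0.1521  0.0022  0.0029] turn 0.09 now yaw -93.41 t 30.25
```

```bash
python3 -m inch '[[[-0.0067,0.0064,0],0,0.004],[[-0.0139,0.0123,0],0,0.004],[[-0.0216,0.0175,0],0,0.004],[[-0.0297,0.022,0],0,0.004],[[-0.0382,0.0257,0],0,0.004],[[-0.047,0.0288,0],0,0.004],[[-0.056,0.0311,0],0,0.004],[[-0.0651,0.0325,0],0,0.004],[[-0.0762,0.0333,0],0,0.004],[[-0.0762,0.0333,0],0,0.004]]'
```

```text
t: 31.25
position: [0.4255, 0.1383, 0.0297]
orientation: [-0.687, 0.727, 0.0, -0.0]
ft_force: [-4.3, 1.2, 9.9]
grip_width: 0.0112
```

```bash
python3 -m inch '[[[-0.01,0,0],0,0.004],[[-0.02,-0.0015,0],0,0.004],[[-0.029,-0.0035,0],0,0.004],[[-0.038,-0.0065,0],0,0.004],[[-0.0465,-0.01,0],0,0.004],[[-0.0545,-0.0145,0],0,0.004],[[-0.0625,-0.0195,0],0,0.004],[[-0.0695,-0.025,0],0,0.004],[[-0.076,-0.0313,0],0,0.004],[[-0.076,-0.0313,0],0,0.004]]'; python3 -m inch '[[[0,0,0],0,0.045],[[0,0,0],0,0.045],[[0,0,-0.02],0,0.045],[[0,0,-0.05],0,0.06],[[0.01,0,-0.08],0,0.085],[[0.03,0,-0.1],0,0.085],[[0.06,0,-0.12],0,0.085],[[0.075,0,-0.12],0,0.085],[[0.075,0,-0.12],0,0.085]]'
python3 - <<'E'
from h import *
im,d,P=snap("wrist","w14");snap("top","top5")
go(.4528,.1351,.142,-93.5);print(proj("wrist",[(.4528,.1351,.054)],P))
E
```

```text
t: 32.25
position: [0.4622, 0.2118, 0.0293]
orientation: [-0.686, 0.727, 0.0, 0.001]
ft_force: [-0.6, 0.9, 5.4]
grip_width: 0.0108
t: 33.15
position: [0.4579, 0.1323, 0.149]
orientation: [-0.684, 0.729, -0.001, -0.0]
ft_force: [0.2, 0.0, -0.6]
grip_width: 0.0851
shift [0.0007 0.0044 0.0064] turn 0.08 now yaw -93.42 t 33.25
[[275.3701263  207.09419309]]
```

View pics/w14.png

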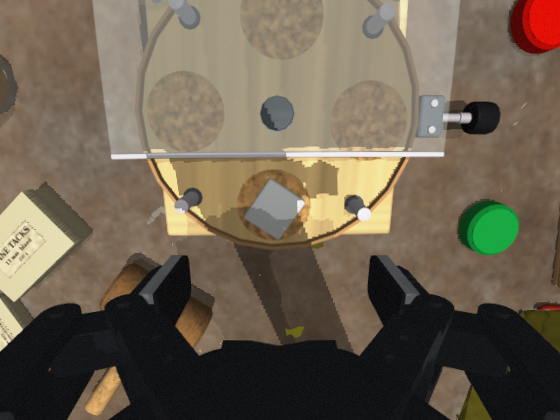

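The chalk is at the front (274,209) and the pegs are at (181,208) and (364,214). I check the angle.

Run:
```python
from h import *
p=plane("wrist",[(181,208),(364,214)],.09);v=p[1]-p[0];print("pegs",p.round(4).tolist(),np.degrees(np.arctan2(v[1],v[0]))+90)
p=plane("wrist",[(185,112),(369,120)],.055);v=p[1]-p[0];print("bays",p.round(4).tolist(),np.degrees(np.arctan2(v[1],v[0]))+90)
p=plane("wrist",[(113,157),(442,154)],.102);v=p[1]-p[0];print("cover",p.round(4).tolist(),np.degrees(np.arctan2(v[1],v[0]))+90)
print("chalk",plane("wrist",[(274,209)],.063))
im=cv2.imread("pics/top5.png");g=im[225:242,245:320].min(2);print(cv2.connectedComponentsWithStats((g>235).astype(np.uint8))[3]+[245,225])
go(.5227,-.0625,.13,-3.5)
```

```text
pegs [[0.4652, 0.2145, 0.09], [0.4513, 0.0653, 0.09]] -5.311551531491006
bays [[0.542, 0.2114, 0.055], [0.5259, 0.0521, 0.055]] -5.793874514657816
cover [[0.5105, 0.2563, 0.102], [0.4982, 0.0103, 0.102]] -2.8634118632258634
chalk [[0.45270278 0.13957097 0.063     ]]
[[282. 233.]]
shift [ 0.1937 -0.0772  0.0184] turn -89.92 now yaw -93.42 t 33.25
```

The bay reads about 2.5° past square (clockwise). I'll nudge it back with the same peg.

```bash
python3 -m inch '[[[-0.03,0,0],0,0.045],[[-0.065,0,0],0,0.045],[[-0.077,0,0.02],0,0.045],[[-0.077,0,0.06],0,0.045],[[-0.077,0,0.1],0,0.045],[[-0.077,0,0.12],0,0.045],[[-0.077,0,0.12],0,0.01],[[-0.077,0,0.12],0,0.004],[[-0.077,0,0.12],0,0.004],[[-0.077,0,0.12],0,0.004]]' 25; python3 -m inch '[[[0.0015,0.0015,0],0,0.004],[[0.0033,0.0033,0],0,0.004],[[0.0035,0.0035,0],0,0.004],[[0.0035,0.0035,0],0,0.004],[[0.0035,0.0035,0],0,0.045],[[0.0035,0.0035,0],0,0.045],[[0.0035,0.0035,-0.03],0,0.045],[[0.0035,0.0035,-0.07],0,0.045],[[0.04,0.0035,-0.11],0,0.045],[[0.077,0.0035,-0.12],0,0.085]]'; python3 -m inch '[[[0,0,0],0,0.085],[[0,0,0],0,0.085]]';  python3 - <<'E'
from h import *
im,d,P=snap("wrist","w15")
cv2.imwrite("pics/w15c.png",cv2.resize(im[0:260,90:480],None,fx=2,fy=2,interpolation=cv2.INTER_CUBIC))
E
```

```text
t: 34.25
position: [0.4623, 0.2132, 0.0294]
orientation: [-0.686, 0.728, 0.0, 0.001]
ft_force: [0.4, 2.6, -5.7]
grip_width: 0.0111
t: 35.25
position: [0.4564, 0.1367, 0.1529]
orientation: [-0.687, 0.726, -0.002, 0.003]
ft_force: [0.9, -1.9, -0.1]
grip_width: 0.0581
t: 35.45
position: [0.455, 0.1336, 0.1495]
orientation: [-0.684, 0.729, -0.001, 0.0]
ft_force: [-0.8, 0.8, -0.3]
grip_width: 0.0846
```

View pics/w15c.png

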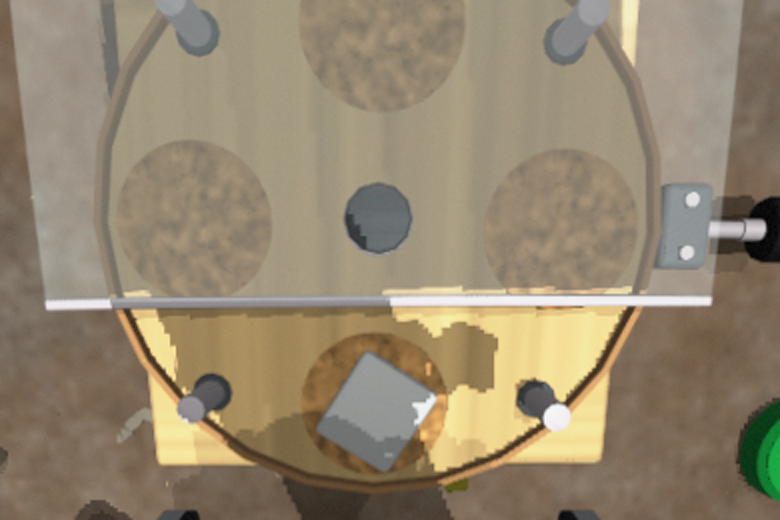

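The bays read about 1.2° from square, inside the pin's tolerance. Now back to the knob.

Run:
```python
from h import *
go(.524,-.064,.14,-3.5)
```

```text
shift [ 0.1945 -0.0815  0.0092] turn -89.97 now yaw -93.47 t 35.5
```

```bash
python3 -m inch '[[[0.01,-0.005,0],-8,0.06],[[0.03,-0.012,0],-16,0.06],[[0.05,-0.02,0],-24,0.06],[[0.07,-0.03,0],-32,0.06],[[0.09,-0.038,0],-40,0.06],[[0.11,-0.046,0],-48,0.06],[[0.13,-0.055,0],-56,0.06],[[0.15,-0.064,0],-64,0.06],[[0.175,-0.074,0],-72,0.06],[[0.194,-0.081,0],-80,0.06]]'; python3 -m inch '[[[0,0,0],-8,0.06],[[0,0,0],-10,0.06],[[0,0,0],-10,0.06],[[0,0,0],-10,0.06]]'
python3 - <<'E'
from h import *
snap("wrist","w16");go(.5238,-.062,-.0125,-3.5);print(proj("wrist",[(.5227,-.059,.052)]))
im=cv2.imread("pics/w16.png");g=im.max(2);m=(g<40).astype(np.uint8);m[240:]=0
n,l,s,c=cv2.connectedComponentsWithStats(m)
for i in range(1,n):
  if s[i,4]>150: print(s[i],c[i].round(1),plane("wrist",[c[i]],.052).round(4))
E
```

```text
t: 36.5
position: [0.5239, -0.0628, 0.1479]
orientation: [0.994, -0.113, -0.001, -0.0]
ft_force: [0.6, -0.1, -0.7]
grip_width: 0.0603
t: 36.9
position: [0.5235, -0.0617, 0.1482]
orientation: [1.0, -0.029, -0.001, -0.0]
ft_force: [0.7, -0.1, 0.1]
grip_width: 0.0602
shift [0.0004 0.0002 0.1609] turn 0.16 now yaw -3.34 t 36.95
[[278.24097435 198.153968  ]]
[265 187  30  25 543] [279.8 197.5] [[ 0.5242 -0.0585  0.052 ]]
```

```bash
python3 -m inch '[[[0,0,0.04],0,0.06],[[0,0,0.085],0,0.06],[[0,0,0.12],0,0.06],[[0,0,0.145],0,0.06],[[0,0,0.16],0,0.06],[[0,0,0.16],0,0.06],[[0,0,0.16],0,0.03],[[0,0,0.16],0,0.02],[[0,0,0.16],0,0.02],[[0,0,0.16],0,0.02]]' 50; python3 -m inch '[[[0,-0.004,0],0,0.02],[[0,-0.008,0],0,0.02],[[0,-0.012,0],0,0.02],[[0,-0.016,0],0,0.02],[[0,-0.02,0],0,0.02],[[0,-0.022,0],0,0.02],[[0,-0.0235,0],0,0.02],[[0,-0.0235,0],0,0.02],[[0,-0.0235,0],0,0.02]]'
```

```text
t: 37.95
position: [0.524, -0.063, -0.0094]
orientation: [1.0, -0.03, 0.0, 0.001]
ft_force: [-3.3, -0.2, 5.5]
grip_width: 0.0286
t: 38.85
position: [0.5253, -0.0411, -0.0094]
orientation: [1.0, -0.03, 0.0, 0.002]
ft_force: [-2.5, -2.5, 6.6]
grip_width: 0.0285
```

```bash
python3 -m inch '[[[0,0,0],0,0.06],[[0,0,0],0,0.06],[[0,0,0],0,0.06],[[0,0,-0.02],0,0.06],[[0,0,-0.06],0,0.06],[[0,0,-0.1],0,0.06],[[0,0,-0.16],0,0.06],[[0,0.02,-0.18],0,0.06],[[0,0.02,-0.18],0,0.06],[[0,0.02,-0.18],0,0.06]]'
python3 - <<'E'
from h import *
im,d,P=snap("wrist","w17");im2,_,P2=snap("top","top6")
g=im.max(2);m=(g<40).astype(np.uint8);m[240:]=0
n,l,s,c=cv2.connectedComponentsWithStats(m)
for i in range(1,n):
  if s[i,4]>150: print(s[i],c[i].round(1),plane("wrist",[c[i]],.052,P).round(4))
cv2.imwrite("pics/fin.png",np.hstack([cv2.resize(im,(400,300)),cv2.resize(im2[140:310,225:460],(400,300))]))
E
```

```text
t: 39.85
position: [0.524, -0.0597, 0.1691]
orientation: [1.0, -0.03, 0.001, 0.0]
ft_force: [-0.4, -0.4, -0.7]
grip_width: 0.0603
[265 164  28  23 597] [278.5 175.2] [[ 0.5247 -0.0386  0.052 ]]
```

View pics/fin.png

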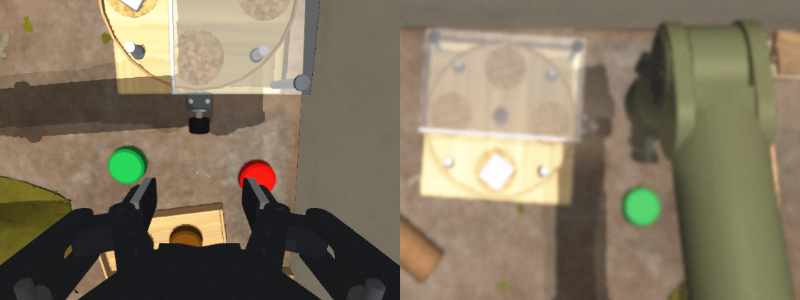

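Run:
```python
from h import *
# knob y rel. to green-free reference: same method on the home picture w1 (pose from then: use pixel->bracket screws spacing) 
im=cv2.imread("pics/w1.png");m=(im.max(2)<40).astype(np.uint8);m[240:]=0
n,l,s,c=cv2.connectedComponentsWithStats(m)
T=np.array(r.camera_params("wrist")["cam_to_world"]);P=r.camera_params("wrist")
import scipy.spatial.transform as st
# transfer camera pose: same tool-camera offset, shift by TCP difference (yaw -3.7 vs now)
o=r.observe();R1=st.Rotation.from_quat([.999,-.032,0,-.001]).as_matrix();R0=st.Rotation.from_quat(o["orientation"]).as_matrix()
D=np.eye(4);D[:3,:3]=R1@R0.T;D[:3,3]=np.array([.5246,-.0449,.1497])-D[:3,:3]@o["position"];P["cam_to_world"]=D@T
for i in range(1,n):
  if s[i,4]>150: print("home ref",c[i].round(1),plane("wrist",[c[i]],.052,P).round(4))
im,d,P=snap("scene","scene1");h=cv2.cvtColor(im,cv2.COLOR_BGR2HSV)
tray=np.int32(proj("scene",[(.556,-.186,.022),(.562,-.305,.022),(.326,-.326,.022),(.313,-.201,.022)]));print(tray.tolist(),proj("scene",[(.49,-.255,.027),(.3985,-.26,.027)]).round())
for uv in proj("scene",[(.49,-.255,.027),(.3985,-.26,.027),(.45,.14,.063)]).round().astype(int):
    oo,dd=ray("scene",[uv]);print(uv,im[uv[1],uv[0]],(oo+dd[0]*d[uv[1],uv[0]]).round(3))
```

```text
home ref [279.3 193.1] [[ 0.5251 -0.0375  0.052 ]]
[[347, 196], [371, 186], [422, 211], [399, 224]] [[375. 197.]
 [394. 207.]]
[375 197] [ 53  86 130] [ 0.49  -0.256  0.027]
[394 207] [ 51  85 130] [ 0.401 -0.262  0.027]
[291 228] [246 246 246] [0.443 0.144 0.068]
```

The knob is within about 1 mm of its home reading, both cakes are in the tray with tops at 27 mm, and the gripper is clear. Handing in.

```bash
python3 -c "
from station import r
print(r.close_job())"
```

```text
the job is handed in; nothing more can be done
None
```

I handed the job in at about 40 s of the 210 s allowed. I pulled the knob out 22 mm to its detent, and both wax cakes on the carousel (there were only two) went into the tray. I then turned the chalk to the front and pushed the knob home again.

**Last checks**
- **Wax:** the depth picture shows both cakes in the tray with their tops at 27 mm. That matches 22 mm cakes lying flat on the 5 mm floor.
- **Chalk:** the last wrist measurement put it about 5 mm from the front spot, before a final 1–2° nudge. After that nudge I only saw it in place at the front, and the bays looked about 1° from square.
- **Knob:** its centre reads about 1 mm from where it was at the start, when it was home.
- **Jar and box:** the arm never went near either, but I did not measure their positions again at the end. The gripper was clear of everything at hand-in.

**What disagreed**
- **Fingertip height:** the fingertips sat about 41 mm higher than the reported TCP. The first two attempts to grip the knob therefore closed on air above it. I measured the offset in the depth picture and allowed for it from then on.
- **Carousel angle:** the last turn went about 2.5° too far. I corrected it with the same peg before locking.

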